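Close the inspection flap of an egg crate

TASK

Close the egg crate's inspection flap: with the fingers, fold the upright black flap over the window until it lies flat, then push it along towards the lip (its raised ridge is there to push against) until it is fully home with its edge tucked beneath the lip, so that it stays shut by itself when you let go. Only push and press, gently: grip, lift or drag nothing - the crate stays standing where it is, and the things on and around it are left alone.

Things in the scene. Friction and masses are not known exactly. Their poses are not given: they have to be found in the camera images.
- crate: Grey plastic egg crate, 240 (its x) x 300 (its y) x 120 mm high, about 4 kg, loose on the table. Origin: centre of its underside; z up. Its flat top (deck), at z = 120 mm, has a window 65 x 90 mm (x -35..+30 mm) showing eggs. The flap hinges on the -x side of the window along crate y; the lip stands on the +x side.
- flap (a joint): Fold angle (rad) of the black flap: 0 = folded flat over the window towards crate +x, 1.57 = upright, at most 2.0 (leaning to -x). Starts at 1.3 to 1.9. Springy, rest angle about 1.6: let go when folded, it rises again unless the lip holds it; holding it flat takes about 2.5 N at 50 mm from the hinge.
- carriage (a joint): Slide (m) of the hinge pin in its slots towards crate +x, carrying the flap: 0 = back, 0.020 = stop (fully home). Starts at 0 to 0.002. Moves only under 5 N or more, stays where left. At 0 the hinge axis is at crate x = -45, z = 124 mm and the folded flap's free edge at x = +40 mm, 7 mm short of the lip; fully home it is 13 mm beneath the lip.
- flap_edge (a point): Middle of the flap's free edge, mid-thickness. The flap is a plate 4 mm thick, 110 mm wide (crate y, centred), 85 mm from hinge axis to free edge. Local axes: x from hinge to free edge, z out of the outer (ridge) face, which is the top when folded.
- ridge (a point): On the ridge of the flap's outer face: middle of the top of its hinge-side face, the face to push against; 50 mm from the hinge axis, 14 mm out from the flap's mid-plane. The ridge runs the whole 110 mm width, is 6 mm thick and stands 12 mm above the plate. Axes as flap_edge.
- lip_mouth (a point): Middle of the lower front edge of the aluminium lip fixed on the deck: crate x = +47 mm, 10 mm above the deck. The lip is a shelf 130 mm wide (crate y), 4 mm thick, reaching 22 mm to +x. The folded flap's top face lies 6 mm above the deck: 4 mm to spare under the lip. Axes as the crate.
- tape: Bystander lying on the deck near the crate's +y end: cardboard ring 68 mm across, 24 mm high. Origin under its centre.
- marker: Bystander lying on the deck near the crate's -y end: pen 125 mm long, 18 mm thick. Origin under its middle, x along it.
- carton_a: Bystander: six-egg carton, 156 x 108 x 68 mm, brown board. Origin: centre of underside.
- carton_b: Bystander: six-egg carton, 156 x 108 x 68 mm, grey pulp. Origin: centre of underside.
- carton_c: Bystander: six-egg carton, 156 x 108 x 68 mm, blue. Origin: centre of underside.
- cleaner: Bystander: white bottle, 64 mm across, 150 mm tall. Origin: centre of underside.
- stamp: Bystander standing on the deck near the crate's +y end: wooden date stamp, 36 mm across, 47 mm tall. Origin: centre of underside.

How it is judged (in metres and radians):
On the way, in this order (a step that is already met when the one before it is completed fails the run):
1. the flap is folded down over the window, before its edge has gone under the lip (value of joint flap below 0.13 rad and value of joint carriage below 0.01 m), for 0.05 s.
2. the flap's edge is tucked beneath the lip, fully home (value of joint flap below 0.09 rad and value of joint carriage above 0.015 m and x of flap_edge in the frame of crate above 0.054 m and z of flap_edge in the frame of crate below 0.13 m), for 0.2 s.
At the end, for the whole second after the job is handed in: The flap lies closed (fold angle under 0.09 rad), slid at least 15 of its 20 mm, its free edge at least 7 mm beneath the lip, everything at rest, the crate upright (all of step 2 and velocity of joint flap between -0.1 and 0.1 rad/s and linear speed of crate below 0.02 m/s and angle between crate's own z axis and vertical below 0.05 rad); the robot touches nothing.
It fails at once if the crate is lifted (10 mm), tipped, or dragged more than 30 mm (height (world z) of crate above 0.01 m or angle between crate's own z axis and vertical above 0.12 rad or distance of crate from where it was at the start of the episode above 0.03 m).
It fails at once if forced or gripped: more than 36 N between the fingers and the crate with its flap (contact force between the fingers and crate above 36 N).
It fails at once if the arm or the gripper's body, not the fingers, pushes the crate or its flap (contact force between the arm and crate above 15 N).
It fails at once if a thing around the crate is moved more than 30 mm (distance of any of carton_a, carton_b, carton_c, cleaner from where it was at the start of the episode above 0.03 m).
It fails at once if the tape, marker or stamp is moved on the crate, or lifted (distance of any of tape, marker, stamp from where it was at the start of the episode above 0.045 m or height (world z) of any of tape, marker, stamp above 0.135 m).
It also fails if it takes over 40 s, if anything falls off the work surface, if the arm or the gripper's body presses on something with over 40 N, if the wrist force passes 120 N, or if a joint passes its speed limit or range.

ROBOT

A 6-joint arm with a two-finger parallel gripper is mounted at the origin on the work surface. World frame = base frame: x ahead of the robot, y to its left, z up, the work surface at z = 0. Lengths are in mm, angles in rad, forces in N, time in s.
With the tool pointing down it reaches from about 350 to 975 mm from the base axis. Payload 7.1 kg.
Tool frame: the origin (TCP) lies on the mounting face of the last link; the fingertips stand 182 mm ahead of it and the grasp point (between the pads) lies 163 mm ahead of it (ctrl.tcp_to_tips is the distance from the TCP to the fingertips, in mm); z points along the fingers, y is the direction in which the jaws open and shut (so a half turn about z gives the same grasp; the last joint's range is limited). The gripper opens to 88 mm and grips with 3 to 60 N. Pads are 20 mm wide; open, the fingers measure 115 mm over their backs; the gripper's body (75 mm by 178 mm) begins 61 mm behind the grasp point.
Start: joints at [-1.213, 0.423, 1.63, -0, 1.089, -0.019], TCP at [229.983, -581.132, 404.675] pointing down, gripper open.
Joint ranges: [-3, 3], [-0.9, 2.11], [0.09, 2.58], [-1.31, 4.45], [0.11, 2.69], [-2.54, 2.54]. Speed limits (rad/s): [2.39, 2.39, 3.01, 3.14, 3.14, 3.14].

INTERFACE

Orientations are given as a rotation vector (axis times angle).
In Python, from workcell import ctrl gives the robot as it stands. The module is installed in compiled form; this text tells all that it offers.
- The arm moves only by the tool send_rows, never from a script. Its argument "commands" is a list of rows, each an object with "translation": the shift along the world's x, y, z normalised to -1 to 1, where 1 is 0.1 m, a list of three; "twist": the turn, a rotation vector about the world's x, y, z normalised to -1 to 1, where 1 is 0.5 rad, a list of three. A call has exactly 10 rows; each row is the pose to reach, as a shift and turn from the pose commanded when the call began; what a row does not reach only later rows make up. A row lasts 1/10 s, in which the tool goes at most 50 mm and 8.59 degrees, less where a joint would pass 70% of its speed; a pose out of reach is approached as far as the arm can. A call with a number of a shift or a turn outside -1 to 1 is refused whole. A call with a gripper value outside its range is refused whole. "grip" is the closure, from -1 (fully open) to 1 (shut), set as the call begins (left out, the last holds). The fingers move at their own pace and stop on an object; the grip force is fixed at half the most. Time passes only in rows, so rows that repeat a pose let the fingers close, or fill a call up. It gives the time, the measured TCP pose, the force and the opening at its end, in the units of the state.
- ctrl.get_obs(): the state, without advancing time (a new reading comes with each control period).
- ctrl.get_image(name): name is "scene" or "side" or "wrist"; returns a dict with "img" (384x512x3 uint8, red, green, blue), "intrinsics" (3x3 intrinsics, pixels), "cam_to_world" (4x4, takes a point from camera to world coordinates). Camera axes: x right, y down, z forward; pixel columns grow to the right and rows downward; lengths in mm; the calibration is good to about 2 mm. The wrist camera is an equidistant fisheye: a pixel r from the principal point sees the ray r / f radians off the axis. A picture is of the moment at which its call begins. There is no depth.
- ctrl.close_job(): hands the job in, once; it reports no verdict.
The state is a dict: "t": time; "qpos": joint angles; "qvel": joint speeds; "joint_torque": joint torques, N m; "ee_pos": TCP position; "orientation": TCP orientation; "ft_force": force on the tool from outside, world axes, zero at the start; "moment": the same for the moment, N m; "width": finger opening in mm.
Only numpy, scipy, OpenCV 4.12 (cv2) and the standard library are available. Lean on these libraries where they do the work, as an engineer would, in place of code of your own. Each camera call takes 0.05 s, during which the arm holds its last target. There are 200 camera calls.

## Working session

There is one attempt and no reset: what is moved stays moved. The work goes in short steps, Python scripts to look and compute and a tool call to move; the robot and the scene stay as the last step left them, time stands still between calls to the robot, and variables do not carry over. Pictures are saved under pics/ and viewed, about 8 in all and at most 12, crops included, and the job is handed in when it is done.

Besides the shell and the picture viewer there is one more tool, called after "Call:" in YAML: its name, and indented under it one key for each argument. send_rows: Moves the arm, as the interface text tells. Its arguments: {"type":"object","properties":{"commands":{"type":"array","items":{"type":"object","properties":{"translation":{"type":"array","items":{"type":"number"}},"twist":{"type":"array","items":{"type":"number"}}}}},"grip":{"type":"number"}},"required":["commands"]}

```bash
mkdir -p pics; cat > h.py <<'E'
import numpy as np, cv2
from workcell import ctrl
def snap(n,f):
    d=ctrl.get_image(n); cv2.imwrite(f'pics/{f}.png',d['img'][:,:,::-1]); np.savez(f'pics/{f}.npz',K=d['intrinsics'],T=d['cam_to_world']); return d
def ray(f,u,v):
    d=np.load(f'pics/{f}.npz');K,T=d['K'],d['T']
    r=T[:3,:3]@np.linalg.inv(K)@[u,v,1]; return T[:3,3],r
def atz(f,u,v,z):
    o,r=ray(f,u,v); return o+r*(z-o[2])/r[2]
def proj(f,P):
    d=np.load(f'pics/{f}.npz');K,T=d['K'],d['T']
    q=(np.atleast_2d(P)-T[:3,3])@T[:3,:3]; q=q@K.T; return q[:,:2]/q[:,2:]
E
python3 - <<'E'
from h import *
a=snap('scene','s0');b=snap('side','d0')
im=np.hstack([a['img'],b['img']])[:,:,::-1]
print(a['intrinsics'],a['cam_to_world'],b['cam_to_world'],ctrl.get_obs())
E
```

```text
[[444.61764776   0.         253.18091624]
 [  0.         444.61764776 186.34034083]
 [  0.           0.           1.        ]] [[-5.83263662e-01  5.07087581e-01 -6.34559442e-01  1.26551713e+03]
 [ 8.12221359e-01  3.73704819e-01 -4.47929874e-01  5.38502836e+02]
 [ 9.99824502e-03 -7.76663951e-01 -6.29835806e-01  8.53663709e+02]
 [ 0.00000000e+00  0.00000000e+00  0.00000000e+00  1.00000000e+00]] [[-9.36341051e-01 -2.21966986e-01  2.72022228e-01  1.32140116e+02]
 [-3.51018311e-01  5.75999779e-01 -7.38248197e-01  9.82791227e+02]
 [ 7.18198421e-03 -7.86736876e-01 -6.17246715e-01  9.44682199e+02]
 [ 0.00000000e+00  0.00000000e+00  0.00000000e+00  1.00000000e+00]] {'t': 0.1, 'qpos': array([-1.21301644e+00,  4.23749588e-01,  1.63056880e+00, -2.92140390e-05,
        1.08860316e+00, -1.90247442e-02]), 'qvel': array([-0.00054548, -0.00233945, -0.00241778,  0.00011139, -0.00046634,
        0.00049181]), 'joint_torque': array([-6.72478345e-04, -5.45612812e+01, -2.74324715e+01,  6.44449051e-02,
        1.87764497e-02, -2.06027494e-05]), 'ee_pos': array([ 229.89277633, -580.92821821,  404.00612428]), 'orientation': array([-3.08471486e+00, -5.88164423e-01,  3.91771957e-04]), 'ft_force': array([0.89715458, 0.31497375, 0.57092878]), 'moment': array([ 0.02935391, -0.01732489, -0.03870722]), 'width': 87.99544742221127}
```

View pics/s0.png

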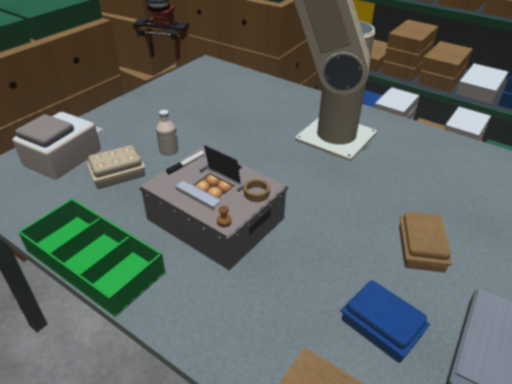

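View pics/d0.png

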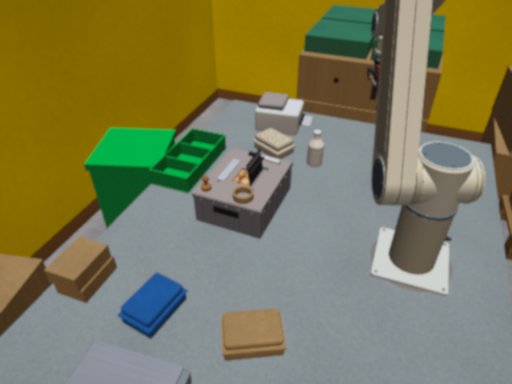

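The scene view shows the crate around pixel (215,205): flap upright at (222,163), lip at (198,194), stamp (224,216), tape (257,189) and marker (185,162). The side view shows it around (243,190). I'll enlarge both crops to fit the pose.

```bash
python3 - <<'E'
import cv2,numpy as np
a=cv2.imread('pics/s0.png')[135:265,130:300];b=cv2.imread('pics/d0.png')[135:245,180:310]
a=cv2.resize(a,None,fx=4.6,fy=4.6,interpolation=cv2.INTER_CUBIC);b=cv2.resize(b,None,fx=5,fy=5,interpolation=cv2.INTER_CUBIC)
cv2.imwrite('pics/c1.png',a);cv2.imwrite('pics/c2.png',b);print(a.shape,b.shape)
E
```

```text
(598, 782, 3) (550, 650, 3)
```

View pics/c1.png

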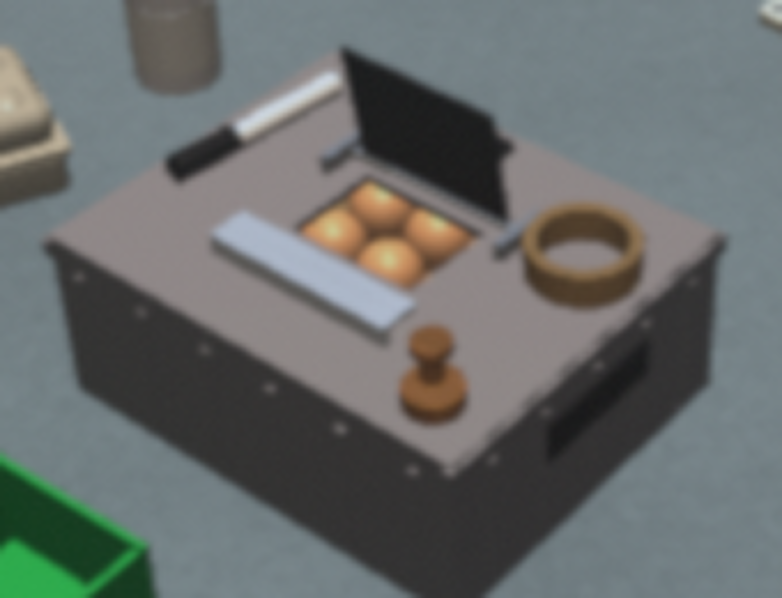

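View pics/c2.png

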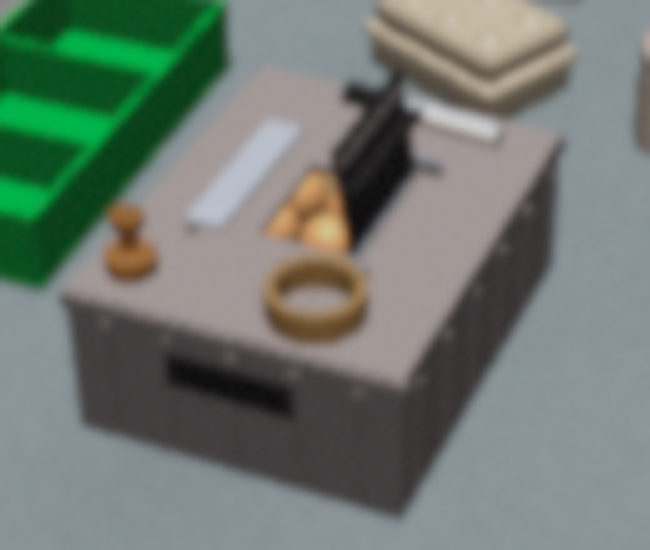

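```bash
cat > fit.py <<'E'
from h import *
from scipy.optimize import least_squares
c1=lambda u,v:((u+.5)/4.6+130-.5,(v+.5)/4.6+135-.5)
c2=lambda u,v:((u+.5)/5+180-.5,(v+.5)/5+135-.5)
obs=[('s0',c1(48,240),(120,-150)),('s0',c1(450,473),(120,150)),('s0',c1(724,240),(-120,150)),
('d0',c2(65,298),(120,150)),('d0',c2(405,385),(-120,150)),('d0',c2(561,143),(-120,-150)),('d0',c2(262,68),(120,-150))]
def W(p,P):
    c,s=np.cos(p[2]),np.sin(p[2]);x,y,z=P; return np.array([p[0]+c*x-s*y,p[1]+s*x+c*y,z])
if __name__=='__main__':
    for o in obs: print(o[0],o[2],atz(o[0],*o[1],120).round())
    f=lambda p:np.concatenate([proj(o[0],W(p,(*o[2],120)))[0]-o[1] for o in obs])
    c0=np.mean([atz(o[0],*o[1],120) for o in obs[3:]],0)
    a=atz(*[obs[3][0],*obs[3][1]],120)-atz(obs[4][0],*obs[4][1],120)
    r=least_squares(f,[c0[0],c0[1],np.arctan2(a[1],a[0])]);p=r.x;print(p,f(p).round(1))
    np.save('pose',p)
    fo=[('s0',c1(343,48),-55),('s0',c1(493,122),55),('d0',c2(398,75),-55)]
    g=lambda t:np.concatenate([proj(o[0],W(p,(-44+85*np.cos(t[0]),o[2],124+85*np.sin(t[0]))))[0]-o[1] for o in fo])
    q=least_squares(g,[1.5]);print('flap',q.x,g(q.x).round(1))
    for n,P in dict(edge=(-44+85*np.cos(q.x[0]),0,124+85*np.sin(q.x[0])),lip=(47,0,130),tape=(0,0,120)).items(): print(n,W(p,P).round())
    print('reach',np.hypot(*p[:2]))
    for n,f_,pt,z in [('tape','s0',c1(583,260),128),('stamp','s0',c1(433,395),125),('marker1','s0',c1(172,165),129),('marker2','s0',c1(335,80),129),('lipcorner +y','s0',c1(385,335),120)]:
        w=atz(f_,*pt,z)[:2]-p[:2];c,s=np.cos(p[2]),np.sin(p[2]);print(n,'crate',(c*w[0]+s*w[1]).round(),(-s*w[0]+c*w[1]).round())
E
python3 fit.py
```

```text
s0 (120, -150) [ 703. -220.  120.]
s0 (120, 150) [712.  78. 120.]
s0 (-120, 150) [475.  89. 120.]
d0 (120, 150) [701.  84. 120.]
d0 (-120, 150) [465.  86. 120.]
d0 (-120, -150) [ 454. -205.  120.]
d0 (120, -150) [ 696. -220.  120.]
[ 5.83807180e+02 -6.76032719e+01 -3.61401633e-02] [ 0.7 -1.2  1.  -0.8  0.4 -1.5 -1.3 -1.6 -1.5 -0.1 -0.5 -1.5 -0.4 -0.4]
flap [1.40283098] [ 0.4  0.2  0.5 -0.5 -1.  -1. ]
edge [554. -67. 208.]
lip [631. -69. 130.]
tape [584. -68. 120.]
reach 587.7082828148496
tape crate -42.0 106.0
stamp crate 90.0 110.0
marker1 crate 39.0 -135.0
marker2 crate -85.0 -120.0
lipcorner +y crate 66.0 56.0
```

The crate fit is good to about 1.5 px: origin (584,-68), yaw -0.036, reach 588 mm. The flap is at about 1.4 rad. I'll keep the jaws along crate y and shut, and travel behind the flap at the current height.

Call:
send_rows:
  commands:
    - {"translation": [0.03, 0.08, 0], "twist": [0, 0, -0.03]}
    - {"translation": [0.08, 0.18, 0], "twist": [0, 0, -0.07]}
    - {"translation": [0.13, 0.29, 0], "twist": [0, 0, -0.11]}
    - {"translation": [0.18, 0.4, 0], "twist": [0, 0, -0.15]}
    - {"translation": [0.23, 0.5, 0], "twist": [0, 0, -0.2]}
    - {"translation": [0.28, 0.6, 0], "twist": [0, 0, -0.25]}
    - {"translation": [0.33, 0.7, 0], "twist": [0, 0, -0.3]}
    - {"translation": [0.38, 0.8, 0], "twist": [0, 0, -0.35]}
    - {"translation": [0.43, 0.9, 0], "twist": [0, 0, -0.4]}
    - {"translation": [0.48, 1, 0], "twist": [0, 0, -0.44]}
  grip: 1

```text
t: 1.1
ee_pos: [278.2, -480.1, 404.5]
orientation: [-3.132, -0.244, 0.0]
ft_force: [0.0, -0.3, -0.3]
width: 11.5
```

Call:
send_rows:
  commands:
    - {"translation": [0.05, 0.1, 0], "twist": [0, 0, -0.03]}
    - {"translation": [0.1, 0.2, 0], "twist": [0, 0, -0.07]}
    - {"translation": [0.16, 0.3, 0], "twist": [0, 0, -0.11]}
    - {"translation": [0.21, 0.4, 0], "twist": [0, 0, -0.15]}
    - {"translation": [0.26, 0.5, 0], "twist": [0, 0, -0.19]}
    - {"translation": [0.32, 0.6, 0], "twist": [0, 0, -0.23]}
    - {"translation": [0.37, 0.7, 0], "twist": [0, 0, -0.27]}
    - {"translation": [0.42, 0.8, 0], "twist": [0, 0, -0.31]}
    - {"translation": [0.48, 0.9, 0], "twist": [0, 0, -0.35]}
    - {"translation": [0.53, 1, 0], "twist": [0, 0, -0.38]}

```text
t: 2.1
ee_pos: [331.1, -380.1, 404.5]
orientation: [-3.141, 0.054, 0.0]
ft_force: [0.1, -0.4, 0.2]
width: 1.0
```

Call:
send_rows:
  commands:
    - {"translation": [0.05, 0.1, 0]}
    - {"translation": [0.1, 0.2, 0]}
    - {"translation": [0.16, 0.3, 0]}
    - {"translation": [0.21, 0.4, 0]}
    - {"translation": [0.26, 0.5, 0]}
    - {"translation": [0.32, 0.6, 0]}
    - {"translation": [0.37, 0.7, 0]}
    - {"translation": [0.42, 0.8, 0]}
    - {"translation": [0.48, 0.9, 0]}
    - {"translation": [0.53, 1, 0]}

```text
validation failed for argument at $.co...
```

Call:
send_rows:
  commands:
    - {"translation": [0.05, 0.1, 0]}
    - {"translation": [0.1, 0.2, 0]}
    - {"translation": [0.16, 0.3, 0]}
    - {"translation": [0.21, 0.4, 0]}
    - {"translation": [0.26, 0.5, 0]}
    - {"translation": [0.32, 0.6, 0]}
    - {"translation": [0.37, 0.7, 0]}
    - {"translation": [0.42, 0.8, 0]}
    - {"translation": [0.48, 0.9, 0]}
    - {"translation": [0.53, 1, 0]}

```text
validation failed for argument at $.co...
```

Call:
send_rows:
  commands:
    - {"translation": [0.05, 0.1, 0]}
    - {"translation": [0.1, 0.2, 0]}
    - {"translation": [0.16, 0.3, 0]}
    - {"translation": [0.21, 0.4, 0]}
    - {"translation": [0.27, 0.5, 0]}
    - {"translation": [0.33, 0.6, 0]}
    - {"translation": [0.39, 0.7, 0]}
    - {"translation": [0.45, 0.8, 0]}
    - {"translation": [0.5, 0.9, 0]}
    - {"translation": [0.54, 1, 0]}

```text
validation failed for argument at $.co...
```

Call:
send_rows:
  commands:
    - {"translation": [0.05, 0.1, 0], "twist": [0, 0, 0]}
    - {"translation": [0.1, 0.2, 0], "twist": [0, 0, 0]}
    - {"translation": [0.15, 0.3, 0], "twist": [0, 0, 0]}
    - {"translation": [0.2, 0.4, 0], "twist": [0, 0, 0]}
    - {"translation": [0.25, 0.5, 0], "twist": [0, 0, 0]}
    - {"translation": [0.3, 0.6, 0], "twist": [0, 0, 0]}
    - {"translation": [0.35, 0.7, 0], "twist": [0, 0, 0]}
    - {"translation": [0.4, 0.8, 0], "twist": [0, 0, 0]}
    - {"translation": [0.45, 0.9, 0], "twist": [0, 0, 0]}
    - {"translation": [0.5, 1, 0], "twist": [0, 0, 0]}

```text
t: 3.1
ee_pos: [381.4, -280.3, 404.7]
orientation: [-3.141, 0.052, -0.0]
ft_force: [0.7, 0.1, -0.3]
width: 0.7
```

Call:
send_rows:
  commands:
    - {"translation": [0.05, 0.1, 0], "twist": [0, 0, 0]}
    - {"translation": [0.1, 0.2, 0], "twist": [0, 0, 0]}
    - {"translation": [0.15, 0.3, 0], "twist": [0, 0, 0]}
    - {"translation": [0.2, 0.4, 0], "twist": [0, 0, 0]}
    - {"translation": [0.25, 0.5, 0], "twist": [0, 0, 0]}
    - {"translation": [0.3, 0.6, 0], "twist": [0, 0, 0]}
    - {"translation": [0.35, 0.7, 0], "twist": [0, 0, 0]}
    - {"translation": [0.4, 0.8, 0], "twist": [0, 0, 0]}
    - {"translation": [0.45, 0.9, 0], "twist": [0, 0, 0]}
    - {"translation": [0.5, 1, 0], "twist": [0, 0, 0]}

```text
t: 4.1
ee_pos: [431.4, -180.3, 404.7]
orientation: [3.141, -0.052, 0.0]
ft_force: [0.2, 0.2, 0.4]
width: 0.7
```

Call:
send_rows:
  commands:
    - {"translation": [0.05, 0.1, 0], "twist": [0, 0, 0]}
    - {"translation": [0.1, 0.2, 0], "twist": [0, 0, 0]}
    - {"translation": [0.15, 0.3, 0], "twist": [0, 0, 0]}
    - {"translation": [0.2, 0.4, 0], "twist": [0, 0, 0]}
    - {"translation": [0.25, 0.5, 0], "twist": [0, 0, 0]}
    - {"translation": [0.3, 0.6, 0], "twist": [0, 0, 0]}
    - {"translation": [0.35, 0.7, 0], "twist": [0, 0, 0]}
    - {"translation": [0.4, 0.8, 0], "twist": [0, 0, 0]}
    - {"translation": [0.45, 0.9, 0], "twist": [0, 0, 0]}
    - {"translation": [0.5, 1, 0], "twist": [0, 0, 0]}

```text
t: 5.1
ee_pos: [481.4, -80.3, 404.7]
orientation: [-3.141, 0.052, 0.0]
ft_force: [0.1, -0.2, -0.4]
width: 0.6
```

Call:
send_rows:
  commands:
    - {"translation": [0, 0.08, 0], "twist": [0, 0, 0]}
    - {"translation": [0, 0.15, -0.06], "twist": [0, 0, 0]}
    - {"translation": [0, 0.15, -0.14], "twist": [0, 0, 0]}
    - {"translation": [0.0, 0.15, -0.22], "twist": [0, 0, 0]}
    - {"translation": [0.0, 0.15, -0.3], "twist": [0, 0, 0]}
    - {"translation": [0.03, 0.15, -0.38], "twist": [0, 0, 0]}
    - {"translation": [0.06, 0.15, -0.46], "twist": [0, 0, 0]}
    - {"translation": [0.09, 0.15, -0.54], "twist": [0, 0, 0]}
    - {"translation": [0.12, 0.15, -0.6], "twist": [0, 0, 0]}
    - {"translation": [0.15, 0.15, -0.63], "twist": [0, 0, 0]}

```text
t: 6.1
ee_pos: [496.2, -66.2, 340.9]
orientation: [-3.141, 0.052, 0.002]
ft_force: [0.3, -0.4, 0.0]
width: 0.8
```

```bash
python3 - <<'E'
from h import *
from fit import W
a=snap('scene','s1');b=snap('side','d1');p=np.load('pose.npy')
o=ctrl.get_obs();w=o['ee_pos'][:2]-p[:2];c,s=np.cos(p[2]),np.sin(p[2])
print(o['ee_pos'],o['ft_force'],'crate',c*w[0]+s*w[1],-s*w[0]+c*w[1],o['orientation'])
A=cv2.resize(a['img'][100:260,130:300],None,fx=2.3,fy=2.3,interpolation=3);B=cv2.resize(b['img'][85:245,180:350],None,fx=2.3,fy=2.3,interpolation=3)
cv2.imwrite('pics/c3.png',np.hstack([A,B])[:,:,::-1])
E
```

```text
[496.35600148 -66.15349914 341.24713115] [ 0.51749945 -0.40585377 -0.01099014] crate -87.44645777310396 -1.7109858276264764 [-3.14107566e+00  5.21479998e-02  6.69816444e-04]
```

View pics/c3.png

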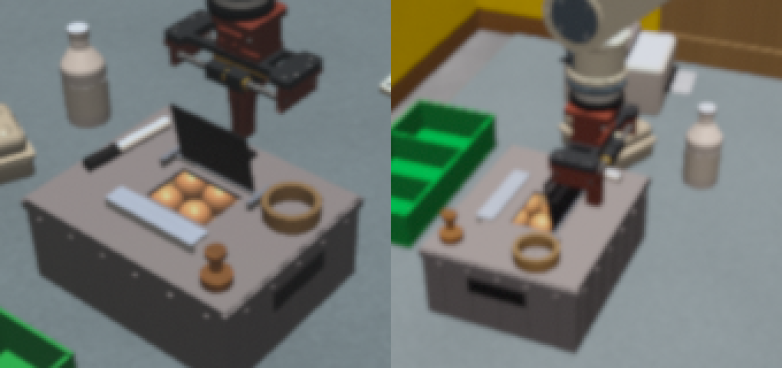

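The finger is behind the flap and centred (left panel around (242,110), right panel around (592,185)), with everything undisturbed. I'll push +x next.

Call:
send_rows:
  commands:
    - {"translation": [0.06, 0, 0], "twist": [0, 0, 0]}
    - {"translation": [0.12, 0, 0], "twist": [0, 0, 0]}
    - {"translation": [0.18, -0.01, 0], "twist": [0, 0, 0]}
    - {"translation": [0.24, -0.01, 0], "twist": [0, 0, 0]}
    - {"translation": [0.3, -0.01, 0], "twist": [0, 0, 0]}
    - {"translation": [0.36, -0.01, 0], "twist": [0, 0, 0]}
    - {"translation": [0.41, -0.01, 0], "twist": [0, 0, 0]}
    - {"translation": [0.46, -0.02, 0], "twist": [0, 0, 0]}
    - {"translation": [0.5, -0.02, 0], "twist": [0, 0, 0]}
    - {"translation": [0.52, -0.02, 0], "twist": [0, 0, 0]}

```text
t: 7.2
ee_pos: [548.1, -68.1, 341.4]
orientation: [-3.141, 0.052, 0.001]
ft_force: [-1.2, 0.5, -2.0]
width: 0.6
```

```bash
python3 - <<'E'
from h import *
a=snap('scene','s2');b=snap('side','d2');p=np.load('pose.npy')
o=ctrl.get_obs();w=o['ee_pos'][:2]-p[:2];c,s=np.cos(p[2]),np.sin(p[2])
print(o['ee_pos'],o['ft_force'],'crate',c*w[0]+s*w[1],-s*w[0]+c*w[1])
A=cv2.resize(a['img'][120:240,160:280],None,fx=3.3,fy=3.3,interpolation=3);B=cv2.resize(b['img'][105:225,190:310],None,fx=3.3,fy=3.3,interpolation=3)
cv2.imwrite('pics/c4.png',np.hstack([A,B])[:,:,::-1])
E
```

```text
[548.09768566 -68.14263252 341.53669608] [-0.78661382 -0.00982267 -1.04705356] crate -35.66668816464442 -1.8292744489859603
```

View pics/c4.png

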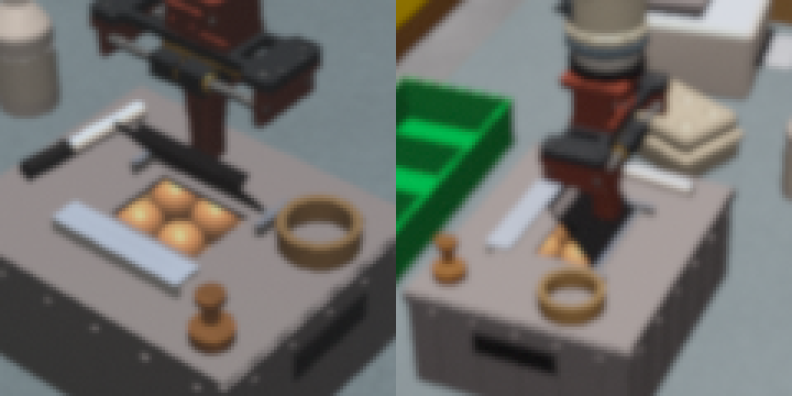

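The flap is folded to about 0.9 rad with small forces (ridge side against the finger, left panel around (205,170)). I'll follow the arc down.

Call:
send_rows:
  commands:
    - {"translation": [0.04, 0, -0.02], "twist": [0, 0, 0]}
    - {"translation": [0.09, 0, -0.05], "twist": [0, 0, 0]}
    - {"translation": [0.13, 0, -0.08], "twist": [0, 0, 0]}
    - {"translation": [0.17, -0.01, -0.12], "twist": [0, 0, 0]}
    - {"translation": [0.2, -0.01, -0.16], "twist": [0, 0, 0]}
    - {"translation": [0.22, -0.01, -0.2], "twist": [0, 0, 0]}
    - {"translation": [0.23, -0.01, -0.24], "twist": [0, 0, 0]}
    - {"translation": [0.23, -0.01, -0.28], "twist": [0, 0, 0]}
    - {"translation": [0.23, -0.01, -0.31], "twist": [0, 0, 0]}
    - {"translation": [0.23, -0.01, -0.33], "twist": [0, 0, 0]}

```text
t: 8.3
ee_pos: [571.6, -69.2, 309.0]
orientation: [3.141, -0.052, 0.004]
ft_force: [2.0, 0.5, 2.6]
width: 0.7
```

```bash
python3 - <<'E'
from h import *
a=snap('scene','s3');b=snap('side','d3');p=np.load('pose.npy')
o=ctrl.get_obs();w=o['ee_pos'][:2]-p[:2];c,s=np.cos(p[2]),np.sin(p[2])
print(o['ee_pos'],o['ft_force'],'crate',c*w[0]+s*w[1],-s*w[0]+c*w[1])
A=cv2.resize(a['img'][120:240,160:280],None,fx=3.3,fy=3.3,interpolation=3);B=cv2.resize(b['img'][105:225,190:310],None,fx=3.3,fy=3.3,interpolation=3)
cv2.imwrite('pics/c5.png',np.hstack([A,B])[:,:,::-1])
E
```

```text
[571.26169816 -69.12601545 308.74524871] [1.75486498 0.14380997 1.34428196] crate -12.482269524634072 -1.9750462789912122
```

View pics/c5.png

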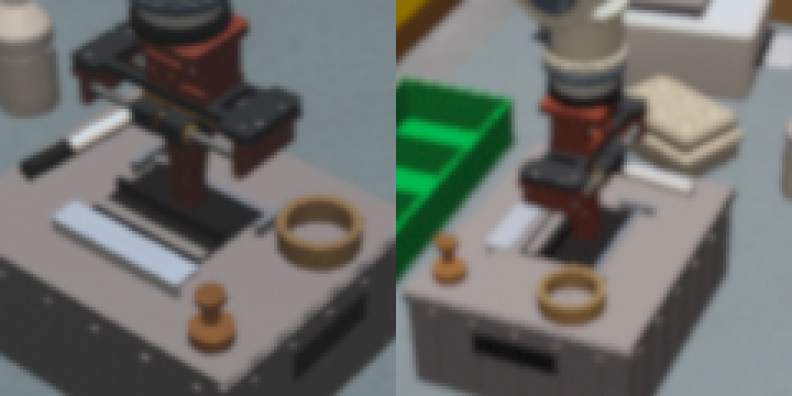

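The flap is nearly flat, still short of the lip (gap visible at (140,225)), with the finger behind the ridge. I'll press slightly more.

Call:
send_rows:
  commands:
    - {"translation": [0, 0, -0.003], "twist": [0, 0, 0]}
    - {"translation": [0, 0, -0.006], "twist": [0, 0, 0]}
    - {"translation": [0, 0, -0.009], "twist": [0, 0, 0]}
    - {"translation": [0, 0, -0.012], "twist": [0, 0, 0]}
    - {"translation": [0, 0, -0.014], "twist": [0, 0, 0]}
    - {"translation": [0, 0, -0.016], "twist": [0, 0, 0]}
    - {"translation": [0, 0, -0.018], "twist": [0, 0, 0]}
    - {"translation": [0, 0, -0.02], "twist": [0, 0, 0]}
    - {"translation": [0, 0, -0.02], "twist": [0, 0, 0]}
    - {"translation": [0, 0, -0.02], "twist": [0, 0, 0]}

```text
t: 9.4
ee_pos: [571.2, -69.1, 307.9]
orientation: [3.141, -0.052, 0.002]
ft_force: [-0.6, 0.7, 12.5]
width: 0.4
```

Contact is at z = 125.9 with 12.5 N, so the flap is flat on its stop. I'll ease off slightly and push towards the lip.

Call:
send_rows:
  commands:
    - {"translation": [0.02, 0, 0.008], "twist": [0, 0, 0]}
    - {"translation": [0.04, 0, 0.008], "twist": [0, 0, 0]}
    - {"translation": [0.06, 0, 0.008], "twist": [0, 0, 0]}
    - {"translation": [0.08, 0, 0.008], "twist": [0, 0, 0]}
    - {"translation": [0.1, 0, 0.008], "twist": [0, 0, 0]}
    - {"translation": [0.12, 0, 0.008], "twist": [0, 0, 0]}
    - {"translation": [0.14, -0.01, 0.008], "twist": [0, 0, 0]}
    - {"translation": [0.16, -0.01, 0.008], "twist": [0, 0, 0]}
    - {"translation": [0.17, -0.01, 0.008], "twist": [0, 0, 0]}
    - {"translation": [0.18, -0.01, 0.008], "twist": [0, 0, 0]}

```text
t: 10.4
ee_pos: [588.0, -69.9, 307.9]
orientation: [-3.141, 0.052, 0.005]
ft_force: [-4.6, 1.1, 11.9]
width: 0.7
```

Call:
send_rows:
  commands:
    - {"translation": [0.01, 0, 0.004], "twist": [0, 0, 0]}
    - {"translation": [0.02, 0, 0.004], "twist": [0, 0, 0]}
    - {"translation": [0.03, 0, 0.004], "twist": [0, 0, 0]}
    - {"translation": [0.04, 0, 0.004], "twist": [0, 0, 0]}
    - {"translation": [0.05, 0, 0.004], "twist": [0, 0, 0]}
    - {"translation": [0.06, 0, 0.004], "twist": [0, 0, 0]}
    - {"translation": [0.06, 0, 0.004], "twist": [0, 0, 0]}
    - {"translation": [0.06, 0, 0.004], "twist": [0, 0, 0]}
    - {"translation": [0.06, 0, 0.004], "twist": [0, 0, 0]}
    - {"translation": [0.06, 0, 0.004], "twist": [0, 0, 0]}

```text
t: 11.4
ee_pos: [592.8, -70.0, 307.8]
orientation: [-3.141, 0.052, 0.012]
ft_force: [-9.0, 1.3, 13.0]
width: 0.9
```

```bash
python3 - <<'E'
from h import *
from fit import W
a=snap('scene','s4');b=snap('side','d4');p=np.load('pose.npy')
o=ctrl.get_obs();w=o['ee_pos'][:2]-p[:2];c,s=np.cos(p[2]),np.sin(p[2])
print(o['ee_pos'],o['ft_force'],'crate',c*w[0]+s*w[1],-s*w[0]+c*w[1])
A=cv2.resize(a['img'][120:240,160:280],None,fx=3.3,fy=3.3,interpolation=3);B=cv2.resize(b['img'][105:225,190:310],None,fx=3.3,fy=3.3,interpolation=3)
cv2.imwrite('pics/c6.png',np.hstack([A,B])[:,:,::-1])
E
```

```text
[592.78300452 -69.99800327 307.77570454] [-9.66031308  0.37773557 13.16574114] crate 9.056490680951923 -2.0688504718913934
```

View pics/c6.png

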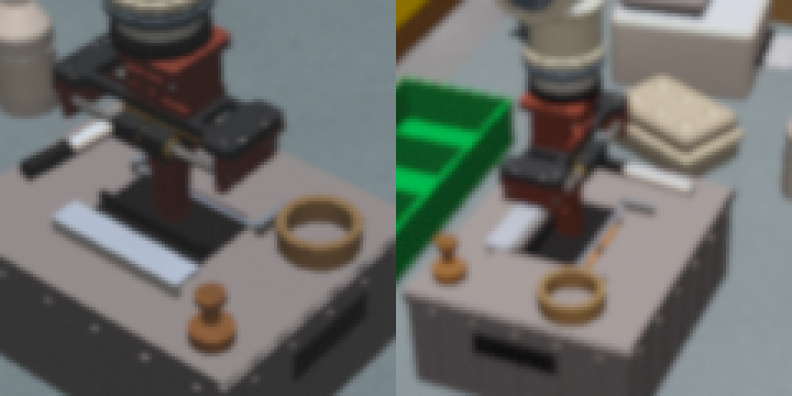

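The flap's edge has reached the lip and is going under (left panel around (140,225): no gap left). The slide is around 13–14 mm, so I'll push the rest.

Call:
send_rows:
  commands:
    - {"translation": [0.01, 0, 0.003], "twist": [0, 0, 0]}
    - {"translation": [0.02, 0, 0.005], "twist": [0, 0, 0]}
    - {"translation": [0.03, 0, 0.005], "twist": [0, 0, 0]}
    - {"translation": [0.04, 0, 0.005], "twist": [0, 0, 0]}
    - {"translation": [0.05, 0, 0.005], "twist": [0, 0, 0]}
    - {"translation": [0.05, 0, 0.005], "twist": [0, 0, 0]}
    - {"translation": [0.05, 0, 0.005], "twist": [0, 0, 0]}
    - {"translation": [0.05, 0, 0.005], "twist": [0, 0, 0]}
    - {"translation": [0.05, 0, 0.005], "twist": [0, 0, 0]}
    - {"translation": [0.05, 0, 0.005], "twist": [0, 0, 0]}

```text
t: 12.5
ee_pos: [598.4, -70.1, 308.0]
orientation: [-3.141, 0.052, 0.008]
ft_force: [-5.1, -1.0, 7.6]
width: 0.7
```

Call:
send_rows:
  commands:
    - {"translation": [0.005, 0, 0], "twist": [0, 0, 0]}
    - {"translation": [0.01, 0, 0], "twist": [0, 0, 0]}
    - {"translation": [0.015, 0, 0], "twist": [0, 0, 0]}
    - {"translation": [0.02, 0, 0], "twist": [0, 0, 0]}
    - {"translation": [0.025, 0, 0], "twist": [0, 0, 0]}
    - {"translation": [0.03, 0, 0], "twist": [0, 0, 0]}
    - {"translation": [0.03, 0, 0], "twist": [0, 0, 0]}
    - {"translation": [0.03, 0, 0], "twist": [0, 0, 0]}
    - {"translation": [0.03, 0, 0], "twist": [0, 0, 0]}
    - {"translation": [0.03, 0, 0], "twist": [0, 0, 0]}

```text
t: 13.5
ee_pos: [599.9, -70.1, 307.6]
orientation: [-3.141, 0.052, 0.017]
ft_force: [-12.4, -1.0, 11.7]
width: 0.5
```

Call:
send_rows:
  commands:
    - {"translation": [0.004, 0, 0], "twist": [0, 0, 0]}
    - {"translation": [0.008, 0, 0], "twist": [0, 0, 0]}
    - {"translation": [0.012, 0, 0], "twist": [0, 0, 0]}
    - {"translation": [0.016, 0, 0], "twist": [0, 0, 0]}
    - {"translation": [0.02, 0, 0], "twist": [0, 0, 0]}
    - {"translation": [0.02, 0, 0], "twist": [0, 0, 0]}
    - {"translation": [0.02, 0, 0], "twist": [0, 0, 0]}
    - {"translation": [0.02, 0, 0], "twist": [0, 0, 0]}
    - {"translation": [0.02, 0, 0], "twist": [0, 0, 0]}
    - {"translation": [0.02, 0, 0], "twist": [0, 0, 0]}

```text
t: 14.5
ee_pos: [600.7, -70.1, 307.3]
orientation: [-3.141, 0.052, 0.023]
ft_force: [-19.1, -1.5, 15.9]
width: 0.5
```

```bash
python3 - <<'E'
from h import *
from fit import W
a=snap('scene','s5');b=snap('side','d5');p=np.load('pose.npy')
print(ctrl.get_obs()['ft_force'])
# crate shift check vs start: template of the front (+y) face / stamp & handle
for f,g,(x,y,w,h) in [('s0','s5',(200,205,50,40)),('d0','d5',(190,195,75,45))]:
    A=cv2.imread(f'pics/{f}.png',0)[y:y+h,x:x+w].astype('f4');B=cv2.imread(f'pics/{g}.png',0)[y:y+h,x:x+w].astype('f4')
    print(cv2.phaseCorrelate(A,B,cv2.createHanningWindow((w,h),cv2.CV_32F)))
A=cv2.resize(a['img'][120:240,160:280],None,fx=3.3,fy=3.3,interpolation=3);B=cv2.resize(b['img'][105:225,190:310],None,fx=3.3,fy=3.3,interpolation=3)
cv2.imwrite('pics/c7.png',np.hstack([A,B])[:,:,::-1])
E
```

```text
[-17.75277642  -1.00146846  16.04678068]
((-0.0008443076688031681, 0.07545384693149515), 0.9688737015724183)
((0.4649131738695118, 0.5253579332684595), 0.9526897055308025)
```

The force rises stiffly at 600.7 (19 N) and the crate hasn't moved, so this is the stop. I'll release it: ease off, back away from the ridge, then go up.

Call:
send_rows:
  commands:
    - {"translation": [-0.02, 0, 0.01], "twist": [0, 0, 0]}
    - {"translation": [-0.04, 0, 0.025], "twist": [0, 0, 0]}
    - {"translation": [-0.06, 0, 0.04], "twist": [0, 0, 0]}
    - {"translation": [-0.08, 0, 0.06], "twist": [0, 0, 0]}
    - {"translation": [-0.09, 0, 0.1], "twist": [0, 0, 0]}
    - {"translation": [-0.1, 0, 0.2], "twist": [0, 0, 0]}
    - {"translation": [-0.1, 0, 0.35], "twist": [0, 0, 0]}
    - {"translation": [-0.1, 0, 0.55], "twist": [0, 0, 0]}
    - {"translation": [-0.1, 0, 0.75], "twist": [0, 0, 0]}
    - {"translation": [-0.1, 0, 0.9], "twist": [0, 0, 0]}

```text
t: 15.6
ee_pos: [595.4, -70.1, 401.1]
orientation: [3.141, -0.052, 0.004]
ft_force: [-0.2, -0.2, -0.8]
width: 0.3
```

```bash
python3 - <<'E'
from h import *
a=snap('scene','s6');b=snap('side','d6')
o=ctrl.get_obs();print(o['ee_pos'],o['ft_force'])
A=cv2.resize(a['img'][140:230,170:270],None,fx=4,fy=4,interpolation=3);B=cv2.resize(b['img'][130:220,195:295],None,fx=4,fy=4,interpolation=3)
cv2.imwrite('pics/c8.png',np.hstack([A,B])[:,:,::-1])
E
```

```text
[595.76976371 -70.21047712 401.60356377] [0.64108943 0.36742779 0.16017711]
```

View pics/c8.png

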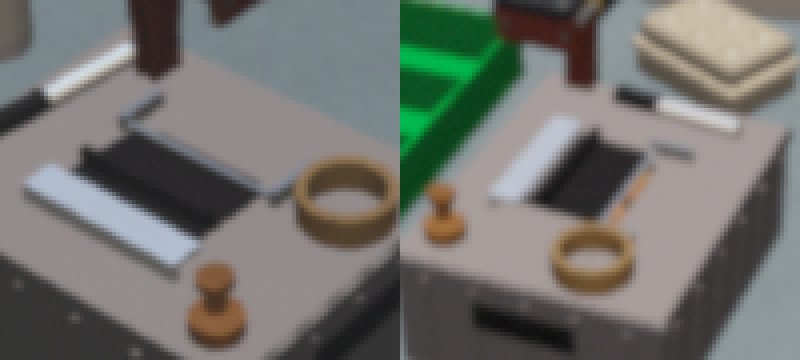

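The flap lies flat with its edge under the lip after release (left panel: ridge at (150,190), lip at (110,215)). Nothing else has moved and the arm is clear. At the stop, the finger's front face was at crate x ≈ 27 mm. Fully home would put the ridge at 25 mm, so this fits within calibration.

```bash
python3 -c "
from workcell import ctrl
print(ctrl.close_job())"
```

```text
the job is handed in; nothing more can be done
None
```

I folded the flap flat with the closed fingers and slid it under the lip until it stopped. It stayed shut when I let go, and I handed the job in at about 16 s. No verdict was reported.

- **Folded flat:** the fingertips stopped at z = 125.9 mm under 12.5 N; the flap's top face should lie at 126 mm. The gap to the lip was still visible in the picture just before this last press.
- **Fully home:** pushing on the ridge, the force rose stiffly to 19 N sideways with 16 N down, about 25 N in all against the 36 N limit. The finger was then at crate x ≈ 27 mm, where a fully home ridge would be at 25 mm; a 2 mm difference is within calibration. I did not measure the slide directly after release.
- **After release:** the last pictures show the flap flat with its edge under the lip and the arm clear, reading almost no force. The tape, marker and stamp look undisturbed. At the stop, the crate had shifted less than 1 pixel (about 1–2 mm) in both views.
- **Rejected moves:** three travel moves were refused because I left out the twist values. Nothing moved, and I sent them again correctly.

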